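# Hold the moka pot lid with its hinge knuckles lined up

## Task

Pick up the red lid by its black knob and fit it on the clamped red moka pot, its hinge knuckle between the pot's two hinge ears. Press it down against the sprung brass cap until it sits level and fully home on the rim, so that the three knuckle holes line up ready for the hinge pin, and finish while still holding it down there by the knob: let go and the spring lifts it again. Leave the silver lid and the other loose things where they lie.

Things in the scene. Friction and masses are not known exactly. Their poses are not given: they have to be found in the camera images.
- lid_knob (a point): Centre of the flat-sided black knob of the loose red lid (about 0.14 kg), 34 mm above the counter as it lies. The knob stands upright in the lid's middle: 30 mm along the lid's x, 14 mm along y (pinch it across y), 44 mm tall, so this point is 22 mm below its top; the red dome begins 21 mm below it. Lid frame: z up, x from the middle towards the hinge knuckle.
- lid_seat (a point): Middle of the red lid at the flat underside of its red disc (96 mm in diameter), which seats on the pot's rim; 28 mm below lid_knob. Under the disc is an aluminium plug 82 mm in diameter, 6 mm deep, which enters the pot's mouth and on which the lid lies on the counter; axes as lid_knob.
- lid_hole (a point): Centre of the hole in the red lid's single steel hinge knuckle: 60 mm from the lid's middle along the lid's x, 24 mm below lid_knob, 4 mm above the seating underside of the disc. The knuckle is a tube along the lid's y, 13 mm long, 15 mm outside, 9 mm hole; axes as lid_knob.
- pot_mouth (a point): Centre of the round open mouth of the red enamel moka pot, level with the top of its rim, 160 mm above the counter. The pot is clamped upright in a teak foot fixed to the counter and does not move. Mouth 86 mm in diameter, rim 94 mm outside. Pot frame: z up, x from the middle towards the hinge ears, with the black handle below them.
- pot_hole (a point): Midway between the pot's two steel hinge ears, on the axis of their holes: 60 mm from pot_mouth along the pot's x, 4 mm above the rim. Ears: tubes along the pot's y, 8 mm long, 15 mm outside, 9 mm hole, 18 mm gap between them, entered by the lid's knuckle from above; axes as pot_mouth. With the lid home, lid_hole lies here and its x points along the pot's x.
- riser (a joint): How far the sprung brass cap (32 mm disc in the middle of the mouth) is pushed down, m: 0 when free, its top then 2 mm above the rim, so that it holds the lid 8 mm too high; 0.008 when the lid is home on the rim. It pushes up with 3 N at 0 and 7 N at 0.008, more than the lid weighs.
- spare_knob (a point): Centre of the brown wooden knob of the silver lid, of the same shape and size as the red lid (34 mm above the counter); to be left alone.
- gasket0_mid (a point): Centre of a black rubber gasket ring, 68 mm outside, 7 mm thick, lying flat; to be left alone.
- gasket1_mid (a point): A second such gasket; to be left alone.
- gasket2_mid (a point): A third such gasket; to be left alone.
- funnel_mid (a point): Steel funnel basket standing on its 60 mm rim, stem up, 88 mm tall; point on its axis 45 mm up; to be left alone.
- pick_mid (a point): Brass pick, 140 mm long, 11 mm wide handle, lying flat; point near its middle, its x along the pick to the tip; to be left alone.
Things that resemble listed ones, but are neither listed nor needed, are in the scene too. What is shaped like the part that bears lid_knob but orange or turquoise is not meant.

How it is judged:
By the outcome, as a careful person would: the job done as asked, in the order asked, and still so for the second after the job is handed in, while the arm keeps its last pose, push and grip.
It also fails if it takes over 38 s, if anything falls off the work surface, if the arm or the gripper's body presses on something with over 40 N, if the wrist force passes 120 N, or if a joint passes its speed limit or range.

## Robot

A 6-joint arm with a two-finger parallel gripper is mounted at the origin on the work surface. World frame = base frame: x ahead of the robot, y to its left, z up, the work surface at z = 0. Lengths are in m, angles in degrees, forces in N, time in s.
With the tool pointing down it reaches from about 0.3 to 0.85 m from the base axis. Payload 5.4 kg.
Tool frame: the origin (TCP) lies midway between the tips of the shut fingers; the grasp point (between the pads) lies 19 mm behind it (grip_point_offset is the z of the grasp point in the tool frame, in m); z points along the fingers, y is the direction in which the jaws open and shut (so a half turn about z gives the same grasp; the last joint's range is limited). The gripper opens to 85 mm and grips with 20 to 120 N. Pads are 22 mm wide; open, the fingers measure 114 mm over their backs; the gripper's body (76 mm by 85 mm) begins 54 mm behind the grasp point. The pads swing forward as they close: fully open they stand 13 mm farther back than shut.
Start: joints at [-84.689, 9.076, 91.501, -0, 79.423, -12.038], TCP at [0.171, -0.549, 0.205] pointing down, gripper open.
Joint ranges: [-166.64, 166.64], [-54.1, 131.32], [10.49, 154.53], [-73.88, 253.88], [9.74, 151.15], [-171.62, 171.62]. Speed limits (degrees/s): [147.25, 147.25, 180, 180, 180, 180].

## Interface

Orientations are given as a 3x3 rotation matrix whose columns are the frame's x, y, z axes.
In Python, from cell import read_state, camera, hand_in, grip_point_offset gives the robot as it stands.
- The arm moves only by the tool play_rows, never from a script. Its argument "steps" is text: rows parted by semicolons, each of 7 numbers parted by spaces: the shift along the tool's x, y, z in m, then the turn, a rotation vector about the tool's x, y, z in degrees, then the opening in per cent of the stroke, from 0 (shut) to 100 (fully open). In form: dx dy dz rx ry rz fingers; .... A call has 1 to 5 rows; each row is the pose to reach, as a shift and turn from the pose commanded when the call began, along the tool's axes at that moment; what a row does not reach only later rows make up. A row lasts 1/8 s, in which the tool goes at most 62.5 mm and 10.7 degrees, less where a joint would pass 70% of its speed; a pose out of reach is approached as far as the arm can. A call with a gripper value outside its range is refused whole. The fingers move at their own pace and stop on an object; "newtons" is the grip in N (left out, the last holds). Time passes only in rows, so rows that repeat a pose let the fingers close. It gives the time, the measured TCP pose, the force and the opening at its end, in the units of the state.
- read_state(): the state, without advancing time (a new reading comes with each control period).
- camera(name): name is "scene" or "top" or "wrist"; returns a dict with "color" (420x560x3 uint8, red, green, blue), "K" (3x3 intrinsics, pixels), "k1" (the pictures are not rectified: a ray, as slopes to the right and down, at radius r is drawn at 1 + k1 r^2 times it, then the intrinsics apply), "position" and "rotation" of the camera in the world. Camera axes: x right, y down, z forward; pixel columns grow to the right and rows downward; lengths in m; the calibration is good to about 2 mm. A picture is of the moment at which its call begins. There is no depth.
- hand_in(): hands the job in, once; it reports no verdict.
The state is a dict: "time": time; "joint_positions": joint angles; "qvel": joint speeds; "joint_efforts": joint torques, N m; "tool_pos": TCP position; "tool_rot": TCP orientation; "ft_force": force on the tool from outside, world axes, zero at the start; "torque": the same for the moment, N m; "opening": finger opening in m.
Only numpy, scipy, OpenCV 4.12 (cv2) and the standard library are available. Lean on these libraries where they do the work, as an engineer would, in place of code of your own. Each camera call takes 0.05 s, during which the arm holds its last target. There are 200 camera calls.

## Working session

There is one attempt and no reset: what is moved stays moved. The work goes in short steps, Python scripts to look and compute and a tool call to move; the robot and the scene stay as the last step left them, time stands still between calls to the robot, and variables do not carry over. Pictures are saved under pics/ and viewed, on a budget of 10 in all, crops included, one or two more only if the job needs it, and the job is handed in when it is done.

Besides the shell and the picture viewer there is one more tool, called after ">>>" by a JSON object that holds its "method" and its "body". play_rows: Moves the arm, as the interface text tells. Its arguments: {"type":"object","properties":{"steps":{"type":"string"},"newtons":{"type":"number"}},"required":["steps"]}

```bash
mkdir -p pics; cat > h.py <<'E'
import numpy as np, cv2
from cell import read_state, camera, hand_in, grip_point_offset
def ray(c,u,v):
    K=c["K"];d=np.array([[[u,v]]],float)
    p=cv2.undistortPoints(d,np.array(K,float),np.array([c["k1"],0,0,0,0.]))[0,0]
    return np.array(c["position"]),np.array(c["rotation"])@np.array([p[0],p[1],1])
def onz(c,u,v,z):
    o,d=ray(c,u,v); return o+d*(z-o[2])/d[2]
def proj(c,P):
    R=np.array(c["rotation"]);q=R.T@(np.array(P)-c["position"])
    r,_=cv2.projectPoints(q.reshape(1,1,3),np.zeros(3),np.zeros(3),np.array(c["K"],float),np.array([c["k1"],0,0,0,0.]))
    return r.ravel()
def save(c,n): cv2.imwrite("pics/"+n,c["color"][:,:,::-1])
E
python3 - <<'E'
from h import *
import pickle
for n in("top","scene"):
    c=camera(n); save(c,n+"0.png"); pickle.dump(c,open(n+"0.pkl","wb")); print(n,c["position"],c["k1"],c["K"][0])
print(read_state()["tool_rot"],read_state()["time"],grip_point_offset)
E
```

```text
top [0.40961537 0.0469323  1.36529072] -0.15748934969120584 [511.95198648   0.         286.32688686]
scene [ 0.93894623 -0.17628341  0.82446521] 0.005560915650125215 [388.4272315    0.         281.42020134]
[[ 9.54497088e-01  2.98220196e-01 -1.55183470e-04]
 [ 2.98220024e-01 -9.54495659e-01  1.68936917e-03]
 [ 3.55682057e-04 -1.65877677e-03 -9.99998561e-01]] 0.1 -0.0187
```

View pics/top0.png

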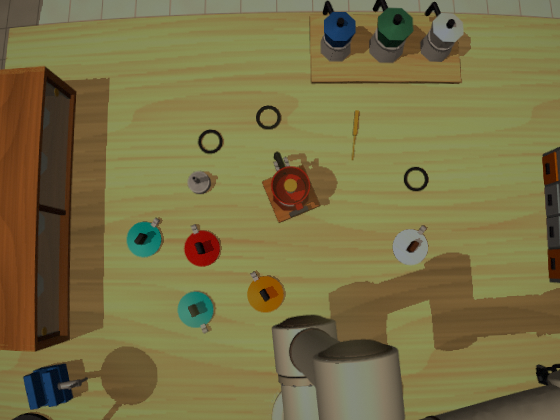

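View pics/scene0.png

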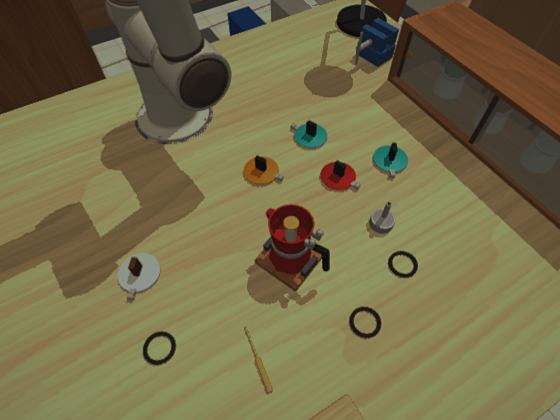

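The top view shows the red lid at (202,248) with its knuckle at about (195,229). The pot mouth is at (290,187), with the ears and handle towards (281,160). In the scene view the red lid is at (338,176) and the pot at (291,225).

```bash
cat > m.py <<'E'
from h import *
import pickle
c=pickle.load(open("top0.pkl","rb")); im=c["color"]
hsv=cv2.cvtColor(im,cv2.COLOR_RGB2HSV)
red=(((hsv[...,0]<6)|(hsv[...,0]>174))&(hsv[...,1]>180)&(hsv[...,2]>70)).astype(np.uint8)
n,l,s,ce=cv2.connectedComponentsWithStats(red)
for i in range(1,n):
    if s[i,4]>60: print(s[i],ce[i])
m=red.copy(); m[:, :170]=0;m[:,235:]=0;m[:215]=0;m[280:]=0
e=cv2.minEnclosingCircle(cv2.findNonZero(m)); print(e, onz(c,*e[0],.010))
print("knuckle",onz(c,195,229,.012),"mouth",onz(c,290,187,.16), "ears",onz(c,282,160,.164))
a=cv2.resize(im[205:285,160:240],(560,560),interpolation=cv2.INTER_CUBIC); b=cv2.resize(im[145:225,250:330],(560,560),interpolation=cv2.INTER_CUBIC)
o=cv2.resize(np.hstack([a,b]),(800,400)); cv2.imwrite("pics/crop0.png",np.clip(o[:,:,::-1]*1.5,0,255))
E
python3 m.py
```

```text
[271 167  21  38  69] [277.31884058 187.89855072]
[286 190  19  11  99] [296.07070707 194.82828283]
[185 231  35  35 869] [202.01611047 248.26467204]
((201.6666717529297, 248.0), 17.600603103637695) [0.44735118 0.28572285 0.01      ]
knuckle [0.49805371 0.30343323 0.012     ] mouth [0.58590532 0.04866615 0.16      ] ears [0.65061869 0.06696185 0.164     ][ WARN:0@0.222] global loadsave.cpp:1063 imwrite_ Unsupported depth image for selected encoder is fallbacked to CV_8U.
```

View pics/crop0.png

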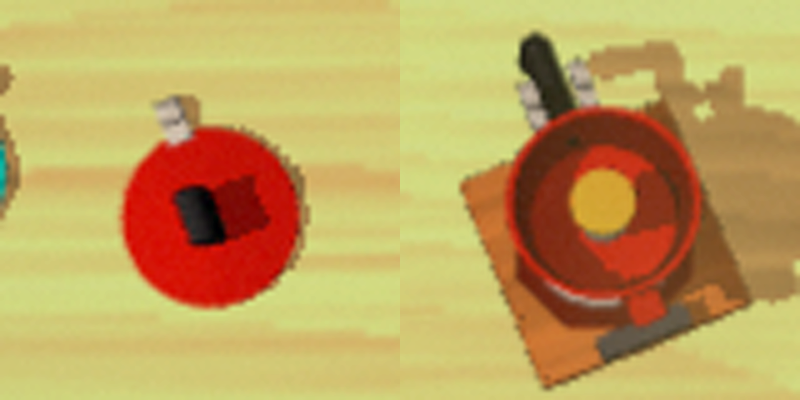

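The crop shows the lid centre at px (202.4,248.2) and its knuckle at (194.8,228.8). The mouth centre is at (290.7,185.8), the ears' midpoint is at (281.3,163.7), and the sprung cap is at (290.4,185.2).

```bash
cat > m2.py <<'E'
from h import *
import pickle
c=pickle.load(open("top0.pkl","rb"))
L=onz(c,202.4,248.2,.010);N=onz(c,194.8,228.8,.014)
M=onz(c,290.7,185.8,.16);E=onz(c,281.3,163.7,.166);B=onz(c,290.4,185.2,.162)
a=lambda v:np.degrees(np.arctan2(v[1],v[0]))
print("lid",L,N,np.linalg.norm((N-L)[:2]),a(N-L)); print("pot",M,B,E,np.linalg.norm((E-M)[:2]),a(E-M))
e1=onz(c,250+131/5,145+104/5,.168);e2=onz(c,250+182/5,145+83/5,.168); print(a(e1-e2)-90)
s=read_state(); R=s["tool_rot"];t=a(R[:,0]);print("tool x yaw",t,"p",s["tool_pos"])
print("shift to above lid (tool axes)",R.T@(np.r_[L[:2],.2]-s["tool_pos"]))
w=camera("wrist"); print(R.T@(w["position"]-s["tool_pos"]),R.T@w["rotation"],w["K"],w["k1"])
E
python3 m2.py
```

```text
lid [0.44680405 0.28375126 0.01      ] [0.49846194 0.30359525 0.014     ] 0.055338246616392694 21.01390174386896
pot [0.58876665 0.04696782 0.16      ] [0.58991744 0.04766268 0.162     ] [0.64128402 0.06868296 0.166     ] 0.05682975280170012 22.464357574720488
21.97780670879473
tool x yaw 17.350726116873428 p [ 0.1713919  -0.54824669  0.20432551]
shift to above lid (tool axes) [ 0.510997   -0.7119978   0.00568831]
[ 0.06455277 -0.00048994 -0.16647971] [[ 1.60005033e-04 -9.66074939e-01 -2.58261855e-01]
 [ 9.99999948e-01  8.27175911e-05  3.10125677e-04]
 [-2.78241846e-04 -2.58261892e-01  9.66074903e-01]] [[346.55135601   0.         281.24848403]
 [  0.         346.55135601 210.29799344]
 [  0.           0.           1.        ]] -0.09097303913800438
```

>>> {"method": "play_rows", "body": {"steps": "0.034 -0.0475 0 0 0 0 100; 0.068 -0.095 0 0 0 0 100; 0.102 -0.1425 0 0 0 0 100; 0.136 -0.19 0 0 0 0 100; 0.17 -0.2375 0 0 0 0 100"}}

```text
time: 0.78
tool_pos: [0.2631, -0.2696, 0.2049]
tool_rot: [[0.955, 0.298, 0.0], [0.298, -0.955, 0.0], [0.0, -0.0, -1.0]]
ft_force: [1.3, -0.4, -0.7]
opening: 0.0851
```

>>> {"method": "play_rows", "body": {"steps": "0.034 -0.0475 0 0 0 0 100; 0.068 -0.095 0 0 0 0 100; 0.102 -0.1425 0 0 0 0 100; 0.136 -0.19 0 0 0 0 100; 0.17 -0.2375 0 0 0 0 100"}}

```text
time: 1.4
tool_pos: [0.3546, 0.0078, 0.2053]
tool_rot: [[0.955, 0.298, 0.001], [0.298, -0.955, -0.0], [0.001, 0.001, -1.0]]
ft_force: [1.0, -0.4, 0.1]
opening: 0.0852
```

>>> {"method": "play_rows", "body": {"steps": "0.034 -0.0475 0 0 0 -1 100; 0.068 -0.095 0 0 0 -2 100; 0.102 -0.1425 0 0 0 -3 100; 0.136 -0.19 0.01 0 0 -3.6 100; 0.171 -0.237 0.02 0 0 -3.6 100"}}

```text
time: 2.02
tool_pos: [0.4471, 0.2853, 0.1848]
tool_rot: [[0.934, 0.358, 0.0], [0.358, -0.934, -0.0], [0.0, 0.0, -1.0]]
ft_force: [1.0, -0.5, 0.7]
opening: 0.0853
```

>>> {"method": "play_rows", "body": {"steps": "0 0 0 0 0 0 100; 0 0 0 0 0 0 100"}}

```text
time: 2.28
tool_pos: [0.4465, 0.2829, 0.1849]
tool_rot: [[0.934, 0.358, -0.001], [0.358, -0.934, -0.001], [-0.001, 0.0, -1.0]]
ft_force: [-0.5, 0.4, -0.5]
opening: 0.0856
```

```bash
python3 - <<'E'
from h import *
import pickle
c=camera("wrist"); s=read_state(); save(c,"w1.png"); pickle.dump((c,s),open("w1.pkl","wb")); print(s["tool_pos"],s["tool_rot"][:,0],s["joint_positions"],s["time"],s["ft_force"])
print(proj(c,[.4468,.2838,.012]),proj(c,[.4468,.2838,.056]))
E
```

```text
[0.44676155 0.28245928 0.18538475] [ 9.34080524e-01  3.57062419e-01 -5.47080823e-05] [ 1.92025246e+01  3.08877677e+00  1.00259713e+02 -1.77259209e-02
  7.66541293e+01  8.82867178e+01] 2.325 [ 0.77031814 -0.03209131 -0.25292219]
[280.83102409 184.132542  ] [280.80478242 193.53963171]
```

View pics/w1.png

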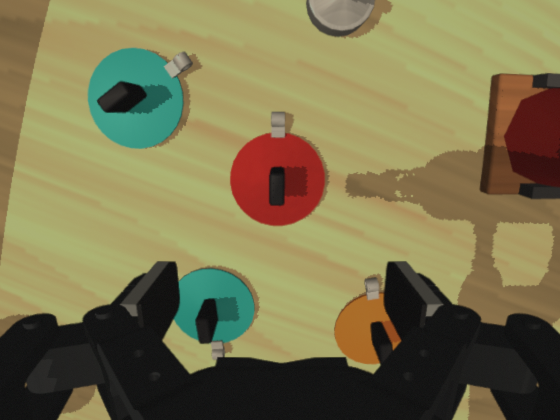

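The wrist view shows the red disc at about (278,179) with its knuckle straight up at (278,124), so the yaw matches. I'll refine the position with a mask.

```bash
cat > m3.py <<'E'
from h import *
import pickle
c,s=pickle.load(open("w1.pkl","rb")); im=c["color"];R=s["tool_rot"]
hsv=cv2.cvtColor(im,cv2.COLOR_RGB2HSV)
m=(((hsv[...,0]<6)|(hsv[...,0]>174))&(hsv[...,1]>150)&(hsv[...,2]>50)).astype(np.uint8)
m[:,:200]=0;m[:,350:]=0
cn=max(cv2.findContours(m,0,1)[0],key=cv2.contourArea)
pts=np.array([onz(c,*p[0],.008) for p in cn])
(x,y),r=cv2.minEnclosingCircle((pts[:,:2]*1000).astype(np.float32)); print("disc",x,y,r)
L=np.array([x/1000,y/1000,.008])
h=(hsv[...,1]<70)&(hsv[...,2]>70); h[:105]=0;h[140:]=0;h[:,:262]=0;h[:,292:]=0
ys,xs=np.nonzero(h);print(xs.mean(),ys.mean(),xs.min(),xs.max(),ys.min(),ys.max())
N=onz(c,xs.mean(),ys.mean(),.014)
k=(hsv[...,2]<45);k[:160]=0;k[210:]=0;k[:,265:]&=True;k[:,:262]=0;k[:,290:]=0
ys,xs=np.nonzero(k);K=onz(c,xs.mean(),ys.mean(),.04)
for P in(L,N,K): print(P,R.T@(P-s["tool_pos"]))
v=N-L;print(np.degrees(np.arctan2(v[1],v[0])),np.linalg.norm(v[:2]),np.degrees(np.arctan2(R[1,0],R[0,0])))
E
python3 m3.py
```

```text
disc 448.7474060058594 288.5186767578125 47.16550064086914
277.71343283582087 123.91044776119404 271 284 112 136
[0.44874741 0.28851868 0.008     ] [ 0.00402823 -0.00500402  0.17738304]
[0.50040708 0.30751708 0.014     ] [ 0.05906581 -0.00430253  0.17138023]
[0.44858399 0.2884395  0.04      ] [ 0.00384557 -0.00497883  0.14538305]
20.191545422675855 0.05504235439757025 20.91989835963498
```

>>> {"method": "play_rows", "body": {"steps": "0.004 -0.005 0.05 0 0 0.5 100; 0.004 -0.005 0.1 0 0 0.5 100; 0.004 -0.005 0.135 0 0 0.5 80; 0.004 -0.005 0.157 0 0 0.5 60; 0.004 -0.005 0.166 0 0 0.5 50", "newtons": 40}}

```text
time: 2.95
tool_pos: [0.4484, 0.2879, 0.0188]
tool_rot: [[0.938, 0.348, -0.001], [0.348, -0.938, -0.0], [-0.001, 0.0, -1.0]]
ft_force: [0.0, 0.4, 1.0]
opening: 0.042
```

>>> {"method": "play_rows", "body": {"steps": "0 0 0 0 0 0 50; 0 0 0 0 0 0 20; 0 0 0 0 0 0 0; 0 0 0 0 0 0 0; 0 0 0 0 0 0 0"}}

```text
time: 3.58
tool_pos: [0.45, 0.2894, 0.0204]
tool_rot: [[0.937, 0.349, 0.002], [0.349, -0.937, 0.0], [0.002, 0.001, -1.0]]
ft_force: [1.4, -2.2, 5.6]
opening: 0.0123
```

>>> {"method": "play_rows", "body": {"steps": "0 0 0 0 0 0 0; 0 0 0 0 0 0 0; 0 0 0 0 0 0 0", "newtons": 60}}

```text
time: 3.95
tool_pos: [0.45, 0.2893, 0.0205]
tool_rot: [[0.937, 0.35, 0.002], [0.35, -0.937, 0.0], [0.002, 0.001, -1.0]]
ft_force: [0.5, -2.7, 6.7]
opening: 0.012
```

>>> {"method": "play_rows", "body": {"steps": "0 0 -0.01 0 0 0 0; 0 0 -0.04 0 0 0 0; 0 0 -0.09 0 0 0 0; 0 0 -0.15 0 0 0 0; 0 0 -0.21 0 0 0 0"}}

```text
time: 4.58
tool_pos: [0.448, 0.2892, 0.231]
tool_rot: [[0.937, 0.35, -0.001], [0.35, -0.937, 0.0], [-0.001, -0.0, -1.0]]
ft_force: [0.4, 0.3, -0.9]
opening: 0.0114
```

>>> {"method": "play_rows", "body": {"steps": "0 0 -0.02 0 0 0 0; 0 0 -0.02 0 0 0 0; 0 0 -0.02 0 0 0 0"}}

```text
time: 4.95
tool_pos: [0.4477, 0.2889, 0.2473]
tool_rot: [[0.937, 0.349, -0.003], [0.349, -0.937, -0.001], [-0.003, -0.0, -1.0]]
ft_force: [-0.4, 0.3, -1.2]
opening: 0.0125
```

```bash
python3 - <<'E'
from h import *
import pickle
c=camera("wrist"); t=camera("top"); s=read_state(); pickle.dump((c,s,t),open("w2.pkl","wb")); print(s["tool_pos"],s["tool_rot"],s["ft_force"],s["torque"],s["opening"])
a=c["color"]; b=cv2.resize(t["color"][120:260,160:340],(540,420),interpolation=cv2.INTER_CUBIC)
o=cv2.resize(np.hstack([a,b]),None,fx=.72,fy=.72)[:,:800]; cv2.imwrite("pics/w2.png",cv2.convertScaleAbs(o[:,:,::-1],alpha=1.5))
M=np.array([.5888,.047,.26]); print(s["tool_rot"].T@(M-s["tool_pos"]))
E
```

```text
[0.44766785 0.28886861 0.24695076] [[ 9.36979275e-01  3.49364174e-01 -3.80944106e-03]
 [ 3.49361838e-01 -9.36987010e-01 -1.28404770e-03]
 [-4.01799706e-03 -1.27747244e-04 -9.99991920e-01]] [-0.03619716  0.70990496 -2.06567167] [ 0.01118961 -0.02357847 -0.00464224] 0.012050955643748987
[ 0.04768581  0.27593259 -0.0132762 ]
```

View pics/w2.png

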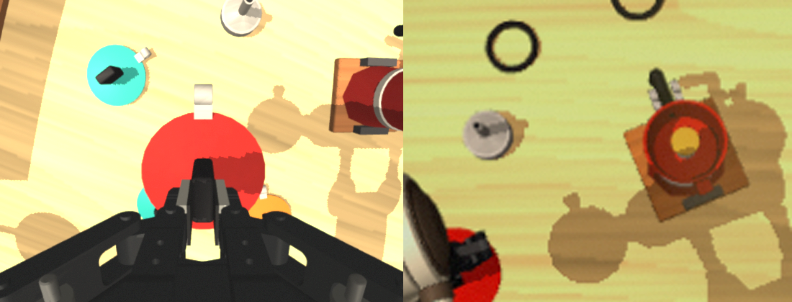

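The lid hangs level and centred in the jaws, its knuckle straight ahead at about (203,95) in this view. I'll stop beside the pot and measure the lid and mouth with the same wrist camera.

>>> {"method": "play_rows", "body": {"steps": "0.012 0.036 0 0 0 0 0; 0.024 0.073 0 0 0 0 0; 0.036 0.11 0 0 0 0 0; 0.048 0.146 0 0 0 0 0; 0.048 0.146 0 0 0 0 0"}}

```text
time: 5.68
tool_pos: [0.5453, 0.1671, 0.2473]
tool_rot: [[0.938, 0.346, -0.003], [0.346, -0.938, -0.001], [-0.003, -0.0, -1.0]]
ft_force: [-0.9, 0.8, -1.6]
opening: 0.0121
```

>>> {"method": "play_rows", "body": {"steps": "0 0 0 0 0 0 0; 0 0 0 0 0 0 0"}}

```text
time: 5.92
tool_pos: [0.544, 0.1701, 0.2488]
tool_rot: [[0.937, 0.351, -0.001], [0.351, -0.937, 0.0], [-0.001, -0.0, -1.0]]
ft_force: [-0.3, 0.5, -0.9]
opening: 0.0122
```

```bash
python3 - <<'E'
from h import *
import pickle
c=camera("wrist"); s=read_state(); pickle.dump((c,s),open("w3.pkl","wb")); print(s["tool_pos"],s["ft_force"],s["opening"])
cv2.imwrite("pics/w3.png",cv2.convertScaleAbs(cv2.resize(c["color"][0:320,140:,::-1],None,fx=1.8,fy=1.8,interpolation=cv2.INTER_CUBIC),alpha=1.5))
E
```

```text
[0.54414672 0.17006434 0.24894808] [-0.16395668 -0.19383736 -1.37415376] 0.012334407832263774
```

View pics/w3.png

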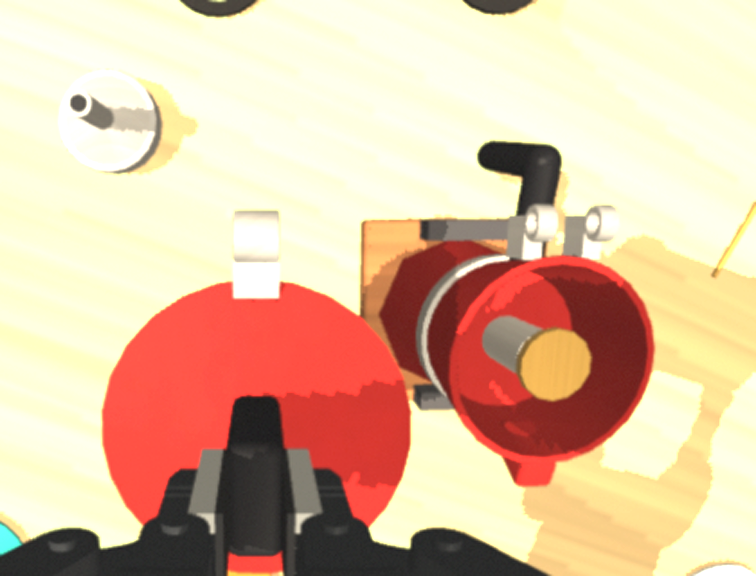

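The lid disc spans about (103–410, 281…) in crop px with its knuckle tube at (256,236). The pot rim centre is at (551.5,359), the cap at (555,364), and the left faces of the ears at (541,222) and (602,221).

```bash
cat > m4.py <<'E'
from h import *
import pickle
from scipy.optimize import least_squares
c,s=pickle.load(open("w3.pkl","rb")); im=c["color"];R=s["tool_rot"];T=s["tool_pos"]
f=lambda u,v:(140+u/1.8,v/1.8)
tool=lambda P:R.T@(np.array(P)-T)
hsv=cv2.cvtColor(im,cv2.COLOR_RGB2HSV)
red=(((hsv[...,0]<7)|(hsv[...,0]>173))&(hsv[...,1]>150)&(hsv[...,2]>50)).astype(np.uint8)
def circ(P):
    g=least_squares(lambda q:np.hypot(P[:,0]-q[0],P[:,1]-q[1])-q[2],[*P.mean(0)[:2],.048],loss="soft_l1",f_scale=.0005);return g.x,np.abs(g.fun).mean()
m=red.copy();m[:,372:]=0;m[:,:190]=0;m[265:]=0
cn=max(cv2.findContours(m,0,1)[0],key=cv2.contourArea)[:,0]
cn=cn[(cn[:,1]<262)&(cn[:,0]<368)&((np.abs(cn[:,0]-282)>16))]
cn=cn[np.hypot(cn[:,0]-282.6,cn[:,1]-236)>75]
for dz in(.004,.007,.0115):
    P=np.array([tool(onz(c,*p,T[2]-dz)) for p in cn]);x,e=circ(P);print("lid dz",dz,x*1000,e*1000)
kn=[tool(onz(c,*f(u,v),T[2]-.0105+.0075)) for u,v in((234,236),(279,236))];print("knuckle sides",np.array(kn)*1000)
m=red.copy();m[:,:385]=0
cn=max(cv2.findContours(m,0,1)[0],key=cv2.contourArea)[:,0]
h=cn[(cn[:,0]>452)|((cn[:,1]<160)&(cn[:,0]>425))];h=h[(h[:,1]<250)]
P=np.array([tool(onz(c,*p,.16)) for p in h]);x,e=circ(P);print("rim fit",len(h),x*1000,e*1000)
print("rim eye",tool(onz(c,*f(551.5,359),.16))*1000,"cap",tool(onz(c,*f(555,364),.162))*1000)
a,b=[tool(onz(c,*f(u,v),.164))*1000 for u,v in((541,222),(602,221))];print("ears",a,b,(a+b)/2+[0,4,0])
E
python3 m4.py
```

```text
lid dz 0.004 [ 2.32126737  0.08436898 44.63006446] 1.7591618953370538
lid dz 0.007 [ 1.22176136  0.09305426 45.4158182 ] 1.789397222577284
lid dz 0.0115 [-0.42748525  0.10607739 46.59444109] 1.834789945688598
knuckle sides [[58.47881622 -5.90449529  2.97135847]
 [58.48251199  6.06177237  2.96742128]]
rim fit 159 [  3.18129531 127.31648938  45.56781488] 0.2492533310583659
rim eye [  4.93193444 127.0833696   88.9037265 ] cap [  3.21222905 127.91767879  86.90435113]
ears [ 62.22263142 114.32243859  84.87795983] [ 63.27296656 140.09449677  84.86893506] [ 62.74779899 131.20846768  84.87344744]
```

```bash
cat >> m4.py <<'E'
print("---")
pts=[]
for v in range(175,262,2):
    xs=np.nonzero(red[v,185:375])[0]
    if len(xs): pts+= [(185+xs[0]-.5,v),(185+xs[-1]+.5,v)]
for u in list(range(225,262,2))+list(range(304,340,2)):
    ys=np.nonzero(red[140:,u])[0]; pts.append((u,140+ys[0]-.5))
for dz in(.010,.0125,.015):
    P=np.array([tool(onz(c,*p,T[2]-dz)) for p in pts]);x,e=circ(P);r=np.abs(np.hypot(P[:,0]-x[0],P[:,1]-x[1])-x[2]);P=P[r<np.median(r)*3];x,e=circ(P);print(dz,len(P),x*1000,e*1000)
E
python3 m4.py | sed 1,/---/d
```

```text
0.01 107 [-0.20580648 -0.15342553 46.38321339] 0.1461089510366048
0.0125 107 [-1.12446137 -0.14791878 47.04115853] 0.1481802298047515
0.015 107 [-2.04311707 -0.14241098 47.69910413] 0.15025144290087622
```

```bash
python3 - <<'E'
from h import *
import pickle
c,s=pickle.load(open("w3.pkl","rb"))
cv2.imwrite("pics/ears.png",cv2.resize(c["color"][100:160,415:495,::-1],None,fx=10,fy=10,interpolation=cv2.INTER_CUBIC))
E
```

```text
(no output)
```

View pics/ears.png

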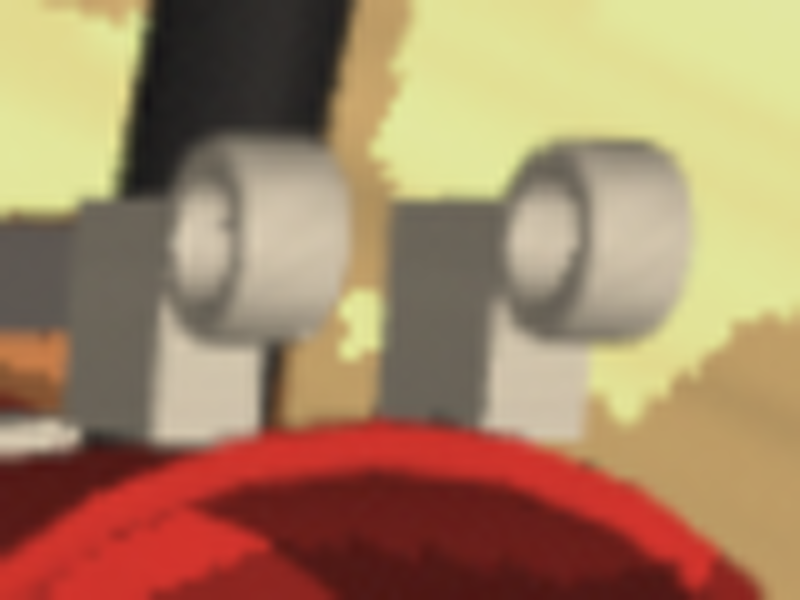

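The zoom puts the left-face hole centres at px (435.5,123.8) and (469.3,123.8), further left than my first reading.

```bash
cat >> m4.py <<'E'
a,b=[tool(onz(c,u,123.8,.164))*1000 for u in(435.5,469.3)];h=(a+b)/2+[0,4,0]
print("ears",a,b,h,"yaw",[np.degrees(np.arctan2(h[1]-y,h[0]-3.2)) for y in(127.3,127.9)],np.degrees(np.arctan2(-(b-a)[0],(b-a)[1])))
E
python3 m4.py | tail -1
```

```text
ears [ 61.80922578 110.56746423  84.87941091] [ 62.43318449 136.2062936   84.87065294] [ 62.12120513 127.38687891  84.87503192] yaw [np.float64(0.08448217342294152), np.float64(-0.4989532949292988)] -1.3941020909249355
```

>>> {"method": "play_rows", "body": {"steps": "0.004 0.032 0 0 0 -0.5 0; 0.004 0.064 0 0 0 -0.5 0; 0.004 0.096 0 0 0 -0.5 0; 0.004 0.119 0 0 0 -0.5 0; 0.004 0.1275 0 0 0 -0.5 0"}}

```text
time: 6.6
tool_pos: [0.5933, 0.0506, 0.2491]
tool_rot: [[0.934, 0.357, -0.0], [0.357, -0.934, 0.0], [-0.0, -0.0, -1.0]]
ft_force: [-0.1, 0.6, -1.4]
opening: 0.0116
```

>>> {"method": "play_rows", "body": {"steps": "0 0 0.01 0 0 0 0; 0 0 0.03 0 0 0 0; 0 0 0.048 0 0 0 0; 0 0 0.05 0 0 0 0; 0 0 0.05 0 0 0 0"}}

```text
time: 7.22
tool_pos: [0.5931, 0.0515, 0.1994]
tool_rot: [[0.934, 0.358, 0.0], [0.358, -0.934, 0.0], [0.0, -0.0, -1.0]]
ft_force: [0.6, 0.1, -0.5]
opening: 0.0121
```

```bash
python3 - <<'E'
from h import *
import pickle
c,s0=pickle.load(open("w3.pkl","rb"));s=read_state()
print(s["tool_pos"],s["ft_force"],s["torque"],"moved",s0["tool_rot"].T@(s["tool_pos"]-s0["tool_pos"]))
c=camera("wrist"); pickle.dump((c,s),open("w4.pkl","wb"))
cv2.imwrite("pics/w4.png",cv2.convertScaleAbs(cv2.resize(c["color"][70:220,180:380,::-1],None,fx=4,fy=4,interpolation=cv2.INTER_CUBIC),alpha=1.4))
E
```

```text
[0.59313519 0.05148835 0.19935278] [ 0.64160018  0.12326489 -0.4716576 ] [-0.04139195 -0.02530573 -0.01010226] moved [0.00433631 0.12824094 0.04955087]
```

View pics/w4.png

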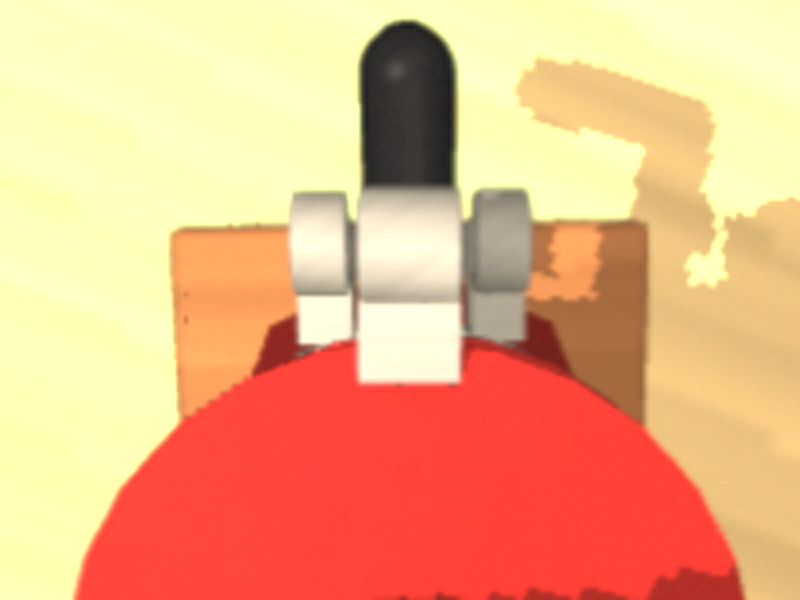

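The knuckle is centred in the gap: knuckle at col 410, ear gap at col 412, and no visible yaw error. Now I'll descend.

>>> {"method": "play_rows", "body": {"steps": "-0.0003 0 0.008 0 0 0 0; -0.0003 0 0.013 0 0 0 0; -0.0003 0 0.016 0 0 0 0; -0.0003 0 0.018 0 0 0 0; -0.0003 0 0.018 0 0 0 0", "newtons": 80}}

```text
time: 7.9
tool_pos: [0.5929, 0.051, 0.1816]
tool_rot: [[0.934, 0.358, 0.0], [0.358, -0.934, -0.0], [0.0, 0.0, -1.0]]
ft_force: [-1.2, -0.2, 2.9]
opening: 0.0108
```

>>> {"method": "play_rows", "body": {"steps": "0 0 0.002 0 0 0 0; 0 0 0.004 0 0 0 0; 0 0 0.006 0 0 0 0; 0 0 0.006 0 0 0 0; 0 0 0.006 0 0 0 0"}}

```text
time: 8.52
tool_pos: [0.5931, 0.0509, 0.1755]
tool_rot: [[0.934, 0.357, 0.001], [0.357, -0.934, -0.0], [0.001, 0.0, -1.0]]
ft_force: [-1.4, -1.2, 4.7]
opening: 0.0112
```

>>> {"method": "play_rows", "body": {"steps": "0 0 0.001 0 0 0 0; 0 0 0.002 0 0 0 0; 0 0 0.002 0 0 0 0; 0 0 0.002 0 0 0 0"}}

```text
time: 9.02
tool_pos: [0.5932, 0.0507, 0.1751]
tool_rot: [[0.934, 0.358, 0.001], [0.358, -0.934, -0.001], [0.001, 0.001, -1.0]]
ft_force: [-5.4, -1.5, 12.0]
opening: 0.0114
```

>>> {"method": "play_rows", "body": {"steps": "0 0 0.001 0 0 0 0; 0 0 0.002 0 0 0 0; 0 0 0.002 0 0 0 0; 0 0 0.002 0 0 0 0"}}

```text
time: 9.52
tool_pos: [0.5932, 0.0507, 0.1749]
tool_rot: [[0.934, 0.358, 0.002], [0.358, -0.934, -0.001], [0.001, 0.001, -1.0]]
ft_force: [-10.4, -0.2, 20.6]
opening: 0.0111
```

```bash
python3 - <<'E'
from h import *
import pickle
c=camera("wrist");t=camera("scene");s=read_state();print(s["tool_pos"],s["ft_force"],s["torque"],s["tool_rot"]);pickle.dump((c,s,t),open("w5.pkl","wb"))
u,v=proj(t,[.62,.055,.165]).astype(int);print(u,v)
a=cv2.resize(c["color"][80:200,200:360],(800,600),interpolation=cv2.INTER_CUBIC)[:, 150:650]
b=cv2.resize(t["color"][v-45:v+45,u-30:u+15],(300,600),interpolation=cv2.INTER_CUBIC)
cv2.imwrite("pics/w5.png",cv2.convertScaleAbs(np.hstack([a,b])[:,:,::-1],alpha=1.4))
E
```

```text
[0.59320307 0.05070454 0.1749098 ] [-10.03065923  -0.95864451  20.72114756] [-0.0613757   1.69578878  0.03514086] [[ 0.93383885  0.35769045  0.00159547]
 [ 0.35769225 -0.93383895 -0.00103459]
 [ 0.00111985  0.00153683 -0.99999819]]
300 230
```

View pics/w5.png

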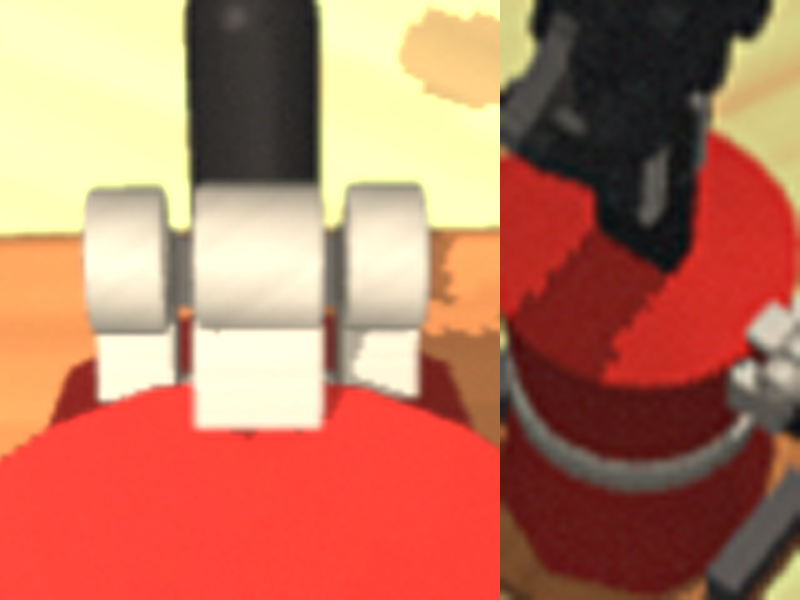

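The knuckle sits between the ears at their height, within 0.5 mm both ways. The side force of -10 N in x looks like arm compliance, so I'll relieve it slightly.

>>> {"method": "play_rows", "body": {"steps": "-0.0005 0 0 0 0 0 0; -0.001 0 0 0 0 0 0; -0.001 0 0 0 0 0 0"}}

```text
time: 10.0
tool_pos: [0.5932, 0.0507, 0.1749]
tool_rot: [[0.934, 0.358, 0.004], [0.358, -0.934, -0.0], [0.004, 0.002, -1.0]]
ft_force: [-5.6, -0.1, 18.6]
opening: 0.0112
```

>>> {"method": "play_rows", "body": {"steps": "-0.0005 0 0 0 0 0 0; -0.001 0 0 0 0 0 0; -0.001 0 0 0 0 0 0; -0.001 0 0 0 0 0 0; -0.001 0 0 0 0 0 0"}}

```text
time: 10.62
tool_pos: [0.5932, 0.0507, 0.1749]
tool_rot: [[0.934, 0.358, 0.006], [0.358, -0.934, 0.0], [0.006, 0.002, -1.0]]
ft_force: [-1.9, 1.7, 16.3]
opening: 0.0113
```

>>> {"method": "play_rows", "body": {"steps": "0 0 0 0 0 0 0; 0 0 0 0 0 0 0; 0 0 0 0 0 0 0; 0 0 0 0 0 0 0"}}

```text
time: 11.12
tool_pos: [0.5932, 0.0507, 0.1749]
tool_rot: [[0.934, 0.358, 0.006], [0.358, -0.934, 0.0], [0.006, 0.002, -1.0]]
ft_force: [-1.5, 1.5, 16.5]
opening: 0.0114
```

```bash
python3 - <<'E'
from h import *
c=camera("wrist");t=camera("scene");s=read_state();print(s["tool_pos"],s["ft_force"],s["torque"],s["tool_rot"][:,2],s["opening"])
a=cv2.resize(c["color"][80:200,200:360],(800,600),interpolation=cv2.INTER_CUBIC)[:, 150:550]
b=cv2.resize(t["color"][170:290,255:335],(400,600),interpolation=cv2.INTER_CUBIC)
cv2.imwrite("pics/w6.png",cv2.convertScaleAbs(np.hstack([a,b])[:,:,::-1],alpha=1.4))
E
```

```text
[0.59325832 0.05070181 0.17498745] [-1.62892315  2.00292843 16.60617147] [0.39239679 0.51564357 0.03767867] [ 6.50425097e-03  3.63626755e-04 -9.99978781e-01] 0.011143731611529204
```

View pics/w6.png

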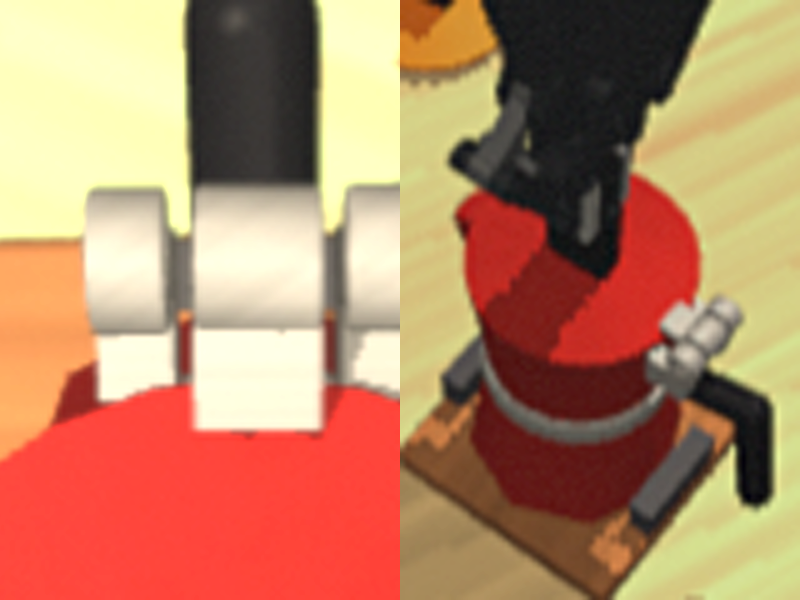

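The scene view shows the disc closing flush on the rim with the knuckle in line between the ears. It holds steady under about 16 N of downward force with little side load.

```bash
python3 -c "
from h import *
hand_in(); print(read_state()['time'])"
```

```text
the job is handed in; nothing more can be done
the job is handed in; nothing more can be done
```

I gripped the red lid by its knob, lowered its knuckle between the pot's ears, and pressed it down against the sprung cap onto the rim. I handed the job in at about 11 s of the 38 s allowed, still holding the lid down at 80 N grip.

**Fully home:** Below about 175 mm the tool stopped moving down while the force jumped from about 5 N to 20 N. I had predicted 174.5 mm for fully home. The final downward push was about 16 N, steady over the last second.

**Alignment:** In the wrist view the knuckle was within about 0.5 mm of the ears' axis and of the middle of the gap. The scene view showed the disc flush on the rim.

**What disagreed:**
- **Pot direction:** My estimates from the top and wrist views differed by about 2°. I settled it with a close look at the hinge before lowering the lid.
- **Side force:** About 10 N of side force built up while pressing. I relieved it to about 2 N, which left the tool tilted by about 0.4°. I did not measure the lid's own level separately.

I planned the moves to stay clear of the silver lid and the other loose things, and saw no sign of contact. I did not photograph them again at the end.

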